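Shorten a telescoping stand leg by one hole and clamp it

ROBOT

A 6-joint arm with a two-finger parallel gripper is mounted at the origin on the work surface. World frame = base frame: x ahead of the robot, y to its left, z up, the work surface at z = 0. Lengths are in m, angles in rad, forces in N, time in s.
With the tool pointing down it reaches from about 0.4 to 0.825 m from the base axis. Payload 7 kg.
Tool frame: the origin (TCP) lies midway between the tips of the shut fingers; the grasp point (between the pads) lies 19 mm behind it; z points along the fingers, y is the direction in which the jaws open and shut (so a half turn about z gives the same grasp; the last joint's range is limited). The gripper opens to 88 mm and grips with 3 to 60 N. Pads are 19 mm wide; open, the fingers measure 130 mm over their backs; the gripper's body (78 mm by 193 mm) begins 47 mm behind the grasp point.
Start: joints at [-0.902, 0.359, 0.012, 0, -1.224, -0.288], TCP at [0.251, -0.627, 0.227] pointing down, gripper open.
Joint ranges: [-3.07, 3.07], [-1.43, 2.12], [-1.02, 1.25], [-3.03, 1.67], [-3.05, -0], [-3.03, 3.03]. Speed limits (rad/s): [2.39, 2.39, 3.01, 3.14, 3.14, 3.14].

INTERFACE

Orientations are given as a rotation vector (axis times angle).
In Python, from plant import env, viewer gives the robot as it stands.
- The arm moves only by the shell command python3 -m jog 'ROWS' [FORCE]. ROWS is JSON, a list that holds one entry, the list of rows, each a list of 7 numbers: the shift along the tool's x, y, z in units of 40 mm (1.0 is 40 mm), then the turn, a rotation vector about the tool's x, y, z in units of 6 degrees (1.0 is 6 degrees), then the finger opening in mm, from 0 to 87.6. A call has 1 to 10 rows; each row shifts and turns the commanded pose from where the row before left it, along the tool's axes as they then stand; what a row does not reach is not made up. A row lasts 1/8 s, in which the tool goes at most 62.5 mm and 10.7 degrees, less where a joint would pass 70% of its speed; a pose out of reach is approached as far as the arm can. A call is refused whole if a number of a shift passes 1 or a number of a turn 1, either way. A call with a gripper value outside its range is refused whole. The fingers move at their own pace and stop on an object; FORCE is the grip in N (left out, the last holds). Time passes only in rows, so rows that do not move let the fingers close. It gives the time, the measured TCP pose, the force and the opening at its end, in the units of the state.
- env.read_state(): the state, without advancing time (a new reading comes with each control period).
- viewer.get_image(name): name is "side" or "top" or "wrist"; returns the picture (420x560x3 uint8, red, green, blue); there is no depth.
- viewer.camera_info(name): a dict with "fx", "fy", "cx", "cy" (pixels), "dist_coeffs" ([k1, k2, p1, p2, k3] as OpenCV has them; the pictures are not rectified), "rvec" (rotation vector, rad) and "tvec" (3), from world to camera coordinates, as OpenCV has them. Camera axes: x right, y down, z forward; pixel columns grow to the right and rows downward; lengths in m; the calibration is good to about 2 mm. A picture is of the moment at which its call begins: read the wrist's pose just before it. camera_info takes no time and is no camera call; for the wrist camera it gives the pose at the moment of the call.
- env.sign_off(): hands the job in, once; it reports no verdict.
The state is a dict: "t": time; "qpos": joint angles; "joint_velocities": joint speeds; "joint_torque": joint torques, N m; "tool_pos": TCP position; "eef_rot": TCP orientation; "ft_force": force on the tool from outside, world axes, zero at the start; "moment": the same for the moment, N m; "opening": finger opening in m.
Only numpy, scipy, OpenCV 4.12 (cv2) and the standard library are available. Lean on these libraries where they do the work, as an engineer would, in place of code of your own. Each camera call takes 0.05 s, during which the arm holds its last target.

TASK

Shorten the telescoping stand leg in the packing jig by one hole: press its brass snap button flush, slide the outer leg over the inner tube towards the jig's clamp post until the button springs out of the next hole, then fold the orange clamp lever down flat. Be gentle: never drag or ram the leg hard against the button, do not run past the next hole, and leave everything else on the bench where it is.

Things in the scene. Friction and masses are not known exactly. Their poses are not given: they have to be found in the camera images.
- jig: Fixed aluminium base plate, 130 x 390 x 12 mm. Origin on the bench straight below the button; z up; +y along the tubes, from the leg's rubber foot towards the grey clamp post; +x is the side the button and holes face. A square steel inner tube is clamped level, its axis 85 mm above the bench over the origin, parallel to y. A rest, top 69 mm up, stands under the leg at y = -100 mm.
- post_top (a point): Middle of the top of the clamp post (50 x 34 mm, 111 mm high), at y = 205 mm on the jig. The leg slides towards it.
- leg (a joint): Slide (m) of the dark outer leg over the inner tube, along jig +y only: 0 at the start, growing as the leg shortens. Friction 4 to 5 N. The second hole is 36 to 60 mm behind the first; this differs from leg to leg and must be felt: the sprung-out button then stops the leg both ways. Slid at 20 mm/s or less the button springs out by itself; fast, it can skip the hole. A third hole follows 38 mm on.
- first_hole (a point): Centre of the leg's first hole, on its +x face; moves with the leg. The leg is a square tube 28 mm wide (jig x), 30 mm high, axis 85 mm above the bench, from 165 mm behind this hole (-y, foot) to 62 mm ahead; its black mouth collar, 36 mm wide and 40 mm high, runs from 32 to 62 mm ahead. Walls 2 mm; 0.75 mm play either way between button and hole.
- snap (a joint): Travel (m) of the brass snap button into the tube, along jig -x: 0 sprung out, 0.005 flush with the leg's face, 0.007 while the leg's wall covers it. Spring: 2 N to start, 3 N at flush. Unless flush it blocks the leg; once flush, the hole's edge rides over it at 5 to 7 N along the leg. Squeezing the leg's two sides with 15 to 20 N, one pad over the button, holds it flush and grips the leg.
- button_tip (a point): Outermost point of the button, a brass dome 12 mm in diameter that stands 5 mm out of the leg's +x face when sprung out, 85 mm above the bench and then 19 mm from the tube axis. It belongs to the inner tube: it does not travel with the leg. More than 10 N between button and leg is too rough.
- clamp (a joint): Orange clamp lever on the mouth collar (rad): 0 folded down flat, 0.6 to 0.95 raised at the start. Hinge line parallel to jig x, 50 mm ahead (+y) of the first hole, 111 mm above the bench. Lever 22 mm wide, 7 mm thick, 50 mm long, pointing along jig +y when flat. Stiff hinge: it stays where it is left; 2 to 3 N down on its tip moves it.
- clamp_tip (a point): Point on top of the lever near its free end, 44 mm from the hinge; 119 mm above the bench when the lever is flat.
- spare_leg: Bystander: loose dark square tube with rubber foot, 28 x 190 x 30 mm, lying on the bench on the robot's side of the jig. Origin under it.
- spare_foot: Bystander: loose black rubber foot, diameter 22 mm, 18 mm high, standing on the jig's base plate. Origin under it.
- tape_roll: Bystander: tan roll core, diameter 96 mm, 48 mm high. Origin under it.
- driver: Bystander: screwdriver lying on the bench. Origin under it.
- foam_tray: Bystander: white tray with pockets, 170 x 210 x 45 mm. Origin under it.
- carton: Bystander: open cardboard box, 160 x 240 x 110 mm. Origin under it.
- cleaner: Bystander: white bottle with blue cap, diameter 56 mm, 130 mm high. Origin under it.

How it is judged:
By the outcome, as a careful person would: the job done as asked, in the order asked, and still so for the second after the job is handed in, with the robot touching nothing.
It also fails if it takes over 54 s, if anything falls off the work surface, if the arm or the gripper's body presses on something with over 40 N, if the wrist force passes 120 N, or if a joint passes its speed limit or range.

## Working session

There is one attempt and no reset: what is moved stays moved. The work goes in short steps, Python scripts to look and compute and a shell command to move; the robot and the scene stay as the last step left them, time stands still between calls to the robot, and variables do not carry over. Pictures are saved under pics/ and viewed, and the job is handed in when it is done.

```bash
ls; mkdir -p pics; python3 - <<'E'
from plant import env, viewer
import cv2
s=env.read_state(); print({k:(v if not hasattr(v,'round') else v) for k,v in s.items()})
for n in ["side","top","wrist"]:
    im=viewer.get_image(n); cv2.imwrite(f"pics/{n}0.png",im[:,:,::-1]); print(n,viewer.camera_info(n))
E
```

```text
pics
{'t': 0.0, 'qpos': array([-9.01921625e-01,  3.59394681e-01,  1.10859830e-02, -3.74619474e-04,
       -1.22407371e+00, -2.88100313e-01]), 'joint_velocities': array([-0.00106807, -0.00033706, -0.00066797, -0.00024193,  0.00096653,
       -0.00071535]), 'joint_torque': array([ 3.79301548e-05, -5.82715273e+01,  2.93050021e+01,  6.99712828e+00,
        6.71576199e-03, -1.45477657e-04]), 'tool_pos': array([ 0.25066982, -0.62622165,  0.22562503]), 'eef_rot': array([ 5.94236217e-01, -3.08445421e+00, -2.46602994e-03]), 'ft_force': array([ 0.99771343, -0.42089309,  0.13171503]), 'moment': array([ 0.00771454, -0.01353024,  0.01605381]), 'opening': 0.08749166428040046}
side {'fx': 534.0423779169994, 'fy': 534.0423779169994, 'cx': 283.2212826471677, 'cy': 211.21847222393782, 'dist_coeffs': array([-0.18602421,  0.        ,  0.        ,  0.        ,  0.        ]), 'rvec': array([ 0.23948545, -2.82182311,  1.15798514]), 'tvec': array([0.58728816, 0.14213179, 1.85286224])}
top {'fx': 545.0788108972661, 'fy': 545.0788108972661, 'cx': 277.3365195385094, 'cy': 209.7763451805342, 'dist_coeffs': array([-0.18857376,  0.        ,  0.        ,  0.        ,  0.        ]), 'rvec': array([ 2.19222226, -2.1871805 ,  0.08159416]), 'tvec': array([-0.01954994,  0.59505779,  1.51999587])}
wrist {'fx': 365.02885234304176, 'fy': 365.02885234304176, 'cx': 278.75819960227716, 'cy': 211.66436166010286, 'dist_coeffs': array([-0.09664177,  0.        ,  0.        ,  0.        ,  0.        ]), 'rvec': array([-1.67315614, -2.46895521, -0.31769856]), 'tvec': array([ 0.6749255 , -0.03163368,  0.38819117])}
```

View pics/side0.png

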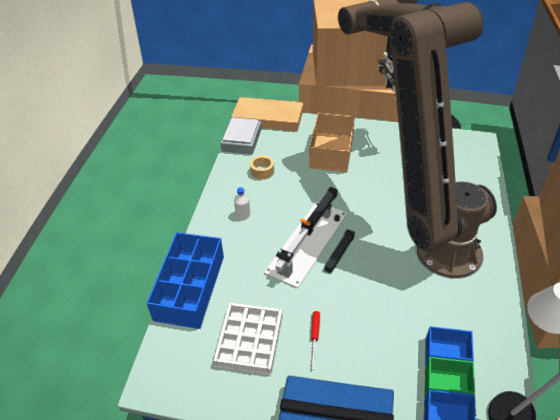

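View pics/top0.png

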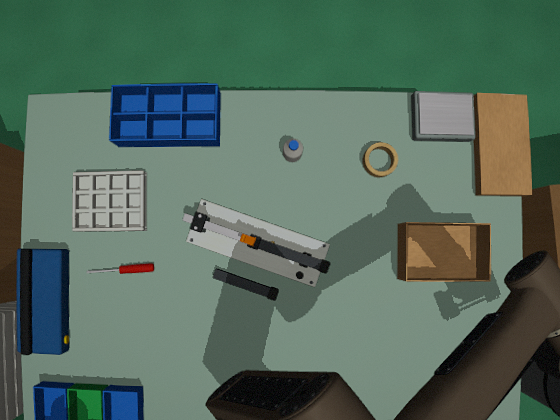

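View pics/wrist0.png

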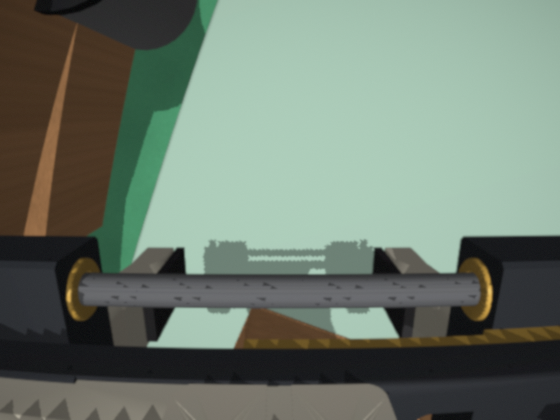

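The top view shows the jig with its post at about (197,222) and its foot at about (322,266). The orange lever is near (247,240). The button faces away from the robot, so I'll zoom in.

```bash
cat > h.py <<'E'
import numpy as np, cv2
from plant import env, viewer
from scipy.spatial.transform import Rotation as R
def cam(n):
    c=viewer.camera_info(n); K=np.array([[c['fx'],0,c['cx']],[0,c['fy'],c['cy']],[0,0,1]]); 
    return K,np.array(c['dist_coeffs']),np.array(c['rvec']),np.array(c['tvec'])
def ray(c,px):
    K,d,r,t=c; p=cv2.undistortPoints(np.array(px,float).reshape(-1,1,2),K,d).reshape(-1,2)
    M=cv2.Rodrigues(r)[0]; o=-M.T@t; D=np.c_[p,np.ones(len(p))]@M; return o,D/np.linalg.norm(D,axis=1)[:,None]
def onz(c,px,z):
    o,D=ray(c,px); return o+D*((z-o[2])/D[:,2])[:,None]
def proj(c,P):
    K,d,r,t=c; return cv2.projectPoints(np.array(P,float).reshape(-1,1,3),r,t,K,d)[0].reshape(-1,2)
def tri(c1,p1,c2,p2):
    o1,d1=ray(c1,[p1]); o2,d2=ray(c2,[p2]); d1=d1[0];d2=d2[0]
    A=np.c_[d1,-d2]; s=np.linalg.lstsq(A,o2-o1,rcond=None)[0]
    a=o1+s[0]*d1;b=o2+s[1]*d2; return (a+b)/2,np.linalg.norm(a-b)
def crop(im,x0,y0,w,h,f,fn):
    cv2.imwrite(fn,cv2.resize(im[y0:y0+h,x0:x0+w,::-1],None,fx=f,fy=f,interpolation=cv2.INTER_CUBIC))
E
python3 - <<'E'
from h import *
t=cv2.imread('pics/top0.png')[:,:,::-1]; s=cv2.imread('pics/side0.png')[:,:,::-1]
crop(t,175,185,160,120,5,'pics/tc.png'); crop(s,255,180,110,110,5,'pics/sc.png')
for n in ['top','side']:
    print(n, ray(cam(n),[[280,210]]))
E
```

```text
top (array([ 0.49007284, -0.00865656,  1.5571182 ]), array([[ 0.06778414, -0.01106967, -0.9976386 ]]))
side (array([0.34460062, 1.28262059, 1.42630366]), array([[ 0.14090808, -0.69108278, -0.70890726]]))
```

View pics/tc.png

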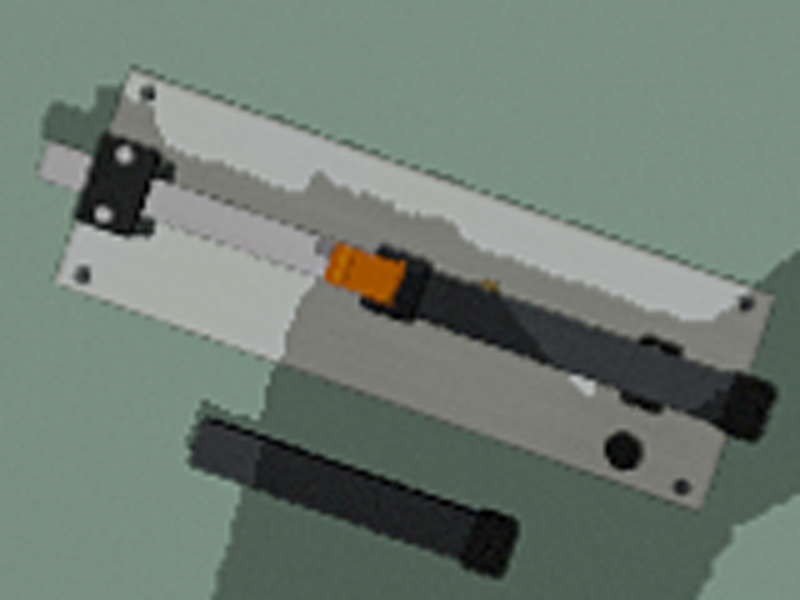

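View pics/sc.png

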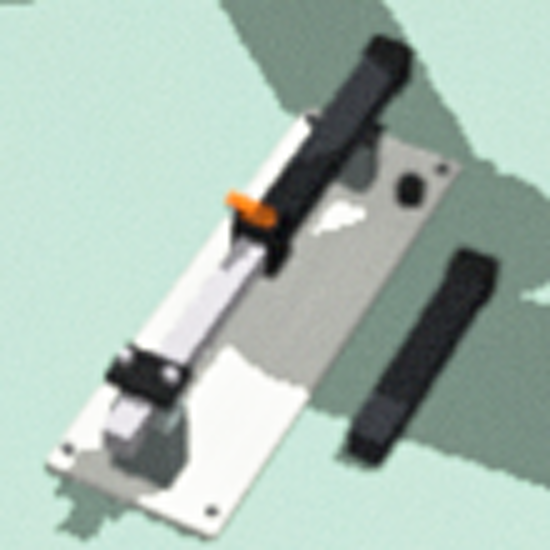

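```bash
python3 - <<'E'
from h import *
c=cam('top'); f=lambda L,x0=175,y0=185:(np.array(L,float)+.5)/5-.5+np.array([x0,y0])
P=onz(c,f([(132,68),(773,297),(702,508),(57,282)]),.012)
print(P); 
yv=(P[0]-P[1])+(P[3]-P[2]); yaw=np.arctan2(yv[1],yv[0]); print('dir y',np.degrees(yaw),np.linalg.norm(P[0]-P[1]),np.linalg.norm(P[0]-P[3]))
Y=yv/np.linalg.norm(yv); X=np.cross(Y,[0,0,1]); C=P.mean(0); print('center',C,'X',X,'Y',Y)
B=onz(c,f([(489,286)]),.085)[0]; print('button',B, 'rel c',(B-C)@X,(B-C)@Y)
# side: plate corners
cs=cam('side'); S=onz(cs,f([(306,112),(460,163),(210,537),(47,466)],255,180),.012); print(S)
s=cv2.imread('pics/side0.png');
def cen(n):
    im=cv2.imread(f'pics/{n}0.png'); h=cv2.cvtColor(im,cv2.COLOR_BGR2HSV); m=cv2.inRange(h,(8,180,120),(20,255,255)); 
    k,l,st,ce=cv2.connectedComponentsWithStats(m)
    return [(st[i],ce[i]) for i in range(1,k) if st[i][4]>15]
print(cen('top'),cen('side'))
# post top bolts
pb=onz(c,f([(124,154),(103,215)]),.111); print('post',pb.mean(0),(pb.mean(0)-B)@Y,(pb.mean(0)-C)@X)
T,e=tri(c,f([(489,286)])[0],cs,proj(cs,B[None])[0]);
print('post tri',tri(c,f([(113.5,184.5)])[0],cs,f([(149,365)],255,180)[0]))
print('foot tri',tri(c,f([(624,450)])[0],cs,f([(411,190)],255,180)[0]))
# leg axis points on top z=.1: edges
E
```

```text
[[ 0.62823806  0.19969172  0.012     ]
 [ 0.49869556 -0.16561882  0.012     ]
 [ 0.37926345 -0.12522165  0.012     ]
 [ 0.50600554  0.24136622  0.012     ]]
dir y 70.7015759582985 0.38759908878540206 0.12914159919440618
center [0.50305065 0.03755437 0.012     ] X [ 0.94381004 -0.33048843  0.        ] Y [0.33048843 0.94381004 0.        ]
button [ 0.50405224 -0.0046414   0.085     ] rel c 0.014890523590265494 -0.0394937764845206
[[ 0.49942427 -0.15976916  0.012     ]
 [ 0.37901624 -0.12420521  0.012     ]
 [ 0.50820208  0.24532636  0.012     ]
 [ 0.62547557  0.20479609  0.012     ]]
[(array([240, 234,  16,  11, 111], dtype=int32), array([247.42342342, 239.11711712]))] [(array([301, 219,   9,   6,  29], dtype=int32), array([305.20689655, 221.79310345]))]
post [0.55707179 0.19554384 0.111     ] 0.20645918250253695 -0.0012279994211662785
post tri (array([0.55645981, 0.19450239, 0.11810475]), np.float64(0.0005550887579024438))
foot tri (array([ 0.41213151, -0.08057635,  0.02223181]), np.float64(0.0009959971816670223))
```

```bash
cat >> h.py <<'E'
Y=np.array([0.33048843,0.94381004,0]);X=np.array([0.94381004,-0.33048843,0]);Z=np.array([0,0,1.])
C=np.array([0.50305065,0.03755437,0]); O=C-0.0400*Y
def go(target,Rt,s=None):
    s=s or env.read_state(); M=R.from_rotvec(s['eef_rot']).as_matrix()
    d=M.T@(np.array(target)-s['tool_pos'])/.04; rv=np.degrees((R.from_matrix(M.T@Rt)).as_rotvec())/6
    print('shift units',d.round(3),'turn units',rv.round(3))
def rel(p): p=np.array(p)-O; return np.array([p@X,p@Y,p[2]]).round(4)
Ra=np.c_[-Y,-X,-Z] if np.linalg.det(np.c_[-Y,-X,-Z])>0 else np.c_[Y,-X,-Z]
Rb=Ra@np.diag([-1,-1,1.])
def st():
    s=env.read_state(); print('t',s['t'],'rel',rel(s['tool_pos']),'F xyz jig',np.round([s['ft_force']@X,s['ft_force']@Y,s['ft_force'][2]],2),'open',round(s['opening'],4))
E
python3 - <<'E'
from h import *
s=env.read_state(); M=R.from_rotvec(s['eef_rot']).as_matrix(); print(M.round(3)); 
K,d,r,t=cam('wrist'); m=cv2.Rodrigues(r)[0]; print('cam in tool',M.T@(-m.T@t-s['tool_pos']),'view dir tool',M.T@m[2])
print(Ra.round(3)); st()
for q in (Ra,Rb): go(O+[0,0,.19],q)
E
```

```text
[[-0.928 -0.372 -0.001]
 [-0.372  0.928  0.001]
 [ 0.     0.001 -1.   ]]
cam in tool [ 0.06815703 -0.00035135 -0.15715817] view dir tool [-2.52739140e-01 -6.74413896e-04  9.67534223e-01]
[[-0.33  -0.944 -0.   ]
 [-0.944  0.33  -0.   ]
 [-0.    -0.    -1.   ]]
t 0.15 rel [-0.0188 -0.67    0.2258] F xyz jig [-0.5   0.49  0.02] open 0.0876
shift units [-11.367  12.309   0.91 ] turn units [ 1.200e-02  4.000e-03 -8.147e+00]
shift units [-11.367  12.309   0.91 ] turn units [ 5.0000e-03 -1.5000e-02  2.1853e+01]
```

```bash
python3 - <<'E'
from h import *
go(O+.05*X-.02*Y+[0,0,.2],Ra)
E
```

```text
shift units [-11.98   11.111   0.658] turn units [ 1.200e-02  4.000e-03 -8.147e+00]
```

```bash
python3 -m jog '[[[-0.85,0.79,0.047,0,0,0,87],[-0.85,0.79,0.047,0,0,0,87],[-0.85,0.79,0.047,0,0,0,87],[-0.85,0.79,0.047,0,0,0,87],[-0.85,0.79,0.047,0,0,0,87],[-0.85,0.79,0.047,0,0,0,87],[-0.85,0.79,0.047,0,0,0,87]]]' 17
python3 -c "from h import *;go(O+.05*X-.02*Y+[0,0,.2],Ra);st()"
```

```text
t: 1.02
tool_pos: [0.3899, -0.3314, 0.2133]
eef_rot: [-0.594, 3.085, 0.0]
ft_force: [0.2, -0.0, 0.3]
opening: 0.0867
shift units [-6.008  5.56   0.333] turn units [ 0.000e+00  1.000e-03 -8.149e+00]
t 1.025 rel [ 0.0152 -0.3456  0.2133] F xyz jig [0.23 0.05 0.3 ] open 0.0867
```

```bash
python3 -m jog '[[[-0.86,0.79,0.047,0,0,0,87],[-0.86,0.79,0.047,0,0,0,87],[-0.86,0.79,0.047,0,0,0,87],[-0.86,0.79,0.047,0,0,0,87],[-0.86,0.79,0.047,0,0,0,87],[-0.86,0.79,0.047,0,0,0,87],[-0.86,0.79,0.047,0,0,0,87]]]'
python3 -m jog '[[[0,0,0,0,0,-0.91,87],[0,0,0,0,0,-0.91,87],[0,0,0,0,0,-0.91,87],[0,0,0,0,0,-0.91,87],[0,0,0,0,0,-0.91,87],[0,0,0,0,0,-0.91,87],[0,0,0,0,0,-0.91,87],[0,0,0,0,0,-0.91,87],[0,0,0,0,0,-0.87,87],[0,0,0,0,0,0,87]]]'
python3 - <<'E'
from h import *
go(O+.05*X-.02*Y+[0,0,.2],Ra);st()
im=viewer.get_image('wrist'); cv2.imwrite('pics/w1.png',im[:,:,::-1])
c=cam('wrist'); np.savez('w1.npz',K=c[0],d=c[1],r=c[2],t=c[3])
print('exp button',proj(c,[O+.019*X+.085*Z,O+.014*X+.085*Z]))
E
```

```text
t: 1.9
tool_pos: [0.5313, -0.0365, 0.2002]
eef_rot: [0.595, -3.085, -0.0]
ft_force: [-0.5, -0.7, -0.0]
opening: 0.0869
t: 3.15
tool_pos: [0.5308, -0.038, 0.2001]
eef_rot: [1.817, -2.563, -0.0]
ft_force: [-0.5, -0.8, 0.4]
opening: 0.0871
shift units [-0.053  0.028  0.002] turn units [ 0.003 -0.001 -0.004]
t 3.15 rel [ 0.0511 -0.0221  0.2001] F xyz jig [-0.18 -0.89  0.38] open 0.0871
exp button [[319.79549411 235.43952822]
 [326.14135421 235.41234388]]
```

View pics/w1.png

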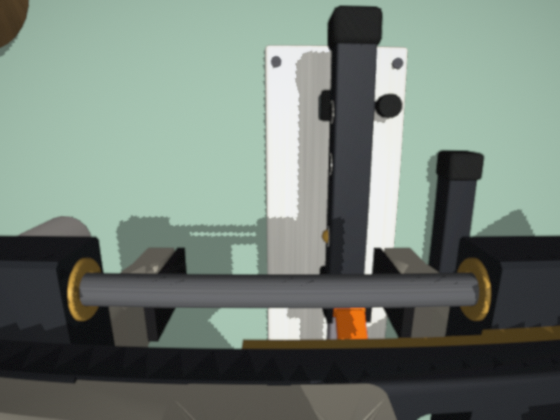

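The button appears at (326,236), matching the prediction to within a pixel. The second and third holes seem to show on the +x face near rows 163 and 112, so I'll zoom in and measure them.

```bash
python3 - <<'E'
from h import *
im=cv2.imread('pics/w1.png')[:,:,::-1]; crop(im,290,80,110,180,3.3,'pics/w1c.png')
z=np.load('w1.npz'); c=(z['K'],z['d'],z['r'],z['t'])
for y in (-.036,-.048,-.06,-.074,-.098): print(y,proj(c,[O+.014*X+y*Y+.085*Z])[0])
h=cv2.cvtColor(im[:,:,::-1].copy(),cv2.COLOR_BGR2HSV); m=cv2.inRange(h,(15,80,60),(32,255,255)); m[:220]=0;m[255:]=0;m[:,:300]=0;m[:,350:]=0
print('brass',np.argwhere(m).mean(0),m.sum()/255, np.argwhere(m).min(0),np.argwhere(m).max(0))
E
```

```text
-0.036 [327.56619468 190.41252837]
-0.048 [328.02790756 174.77532733]
-0.06 [328.48076607 158.83083388]
-0.074 [328.99583655 139.85353339]
-0.098 [329.83783427 106.43647063]
brass [235.86567164 325.46268657] 67.0 [230 322] [242 328]
```

View pics/w1c.png

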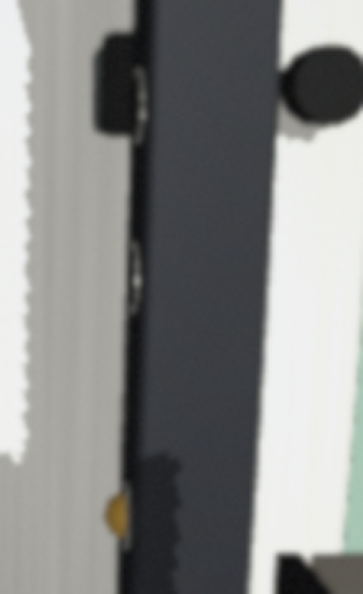

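```bash
python3 - <<'E'
from h import *
z=np.load('w1.npz'); c=(z['K'],z['d'],z['r'],z['t'])
t=cam('top'); p,e=tri(t,(272.4,241.8),c,(325.5,235.9)); print('button tri',rel(p),e)
L=onz(c,[(332,225),(366.8,225),(331,112),(375,112)],.1)
for q in L: print(rel(q))
# third/second hole
for r in (164,112):
    o,D=ray(c,[(331,r)]); D=D[0]; s=(.014-(o-O)@X)/(D@X); print(rel(o+s*D))
E
```

```text
button tri [0.0147 0.0004 0.0852] 0.00040637655152160265
[ 0.012 -0.013  0.1  ]
[-0.0139 -0.0129  0.1   ]
[ 0.0152 -0.0939  0.1   ]
[-0.0153 -0.0941  0.1   ]
[ 0.014  -0.0579  0.0989]
[ 0.014  -0.094   0.0918]
```

```bash
python3 -m jog '[[[-0.28,0.64,0,0,0,0,87],[-0.27,0.64,0,0,0,0,87],[0,0,0,0,0,0,87],[0,0,0,0,0,0,87]]]'
python3 - <<'E'
from h import *
go(O+[0,0,.066],Ra);st()
im=viewer.get_image('wrist'); cv2.imwrite('pics/w2.png',im[:,:,::-1])
E
```

```text
t: 3.7
tool_pos: [0.4902, -0.0002, 0.2005]
eef_rot: [-1.817, 2.562, -0.0]
ft_force: [-0.2, 0.2, -0.0]
opening: 0.0868
shift units [3.000e-03 1.000e-02 3.362e+00] turn units [-0.005  0.002 -0.002]
t 3.7 rel [3.000e-04 1.000e-04 2.005e-01] F xyz jig [-0.28  0.14 -0.03] open 0.0868
```

View pics/w2.png

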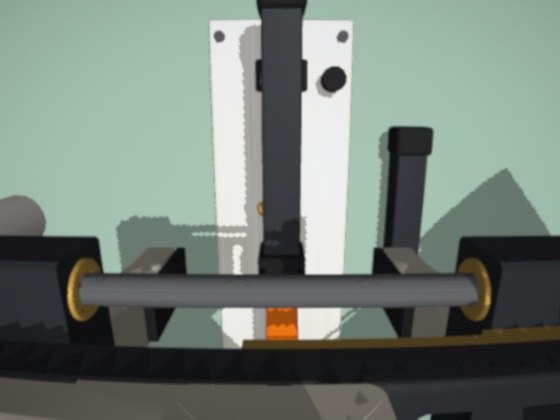

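The leg is centred between the fingers and the button shows at (262,209). I'll descend, then close in stages.

```bash
python3 -m jog '[[[0,0.005,0.6,0,0,0,87],[0,0.005,0.9,0,0,0,87],[0,0,0.9,0,0,0,87],[0,0,0.6,0,0,0,87],[0,0,0.36,0,0,0,70],[0,0,0,0,0,0,50],[0,0,0,0,0,0,44],[0,0,0,0,0,0,40],[0,0,0,0,0,0,40],[0,0,0,0,0,0,40]]]' 17
python3 - <<'E'
from h import *
go(O+[0,0,.066],Ra);st()
im=viewer.get_image('wrist'); cv2.imwrite('pics/w3.png',im[:,:,::-1])
E
```

```text
t: 5.0
tool_pos: [0.4896, -0.0001, 0.0662]
eef_rot: [-1.818, 2.561, -0.0]
ft_force: [0.7, -0.7, 0.1]
opening: 0.0409
shift units [ 0.001 -0.005  0.005] turn units [-0.005  0.005  0.003]
t 5.0 rel [-0.0002  0.      0.0662] F xyz jig [ 0.88 -0.45  0.12] open 0.0409
```

View pics/w3.png

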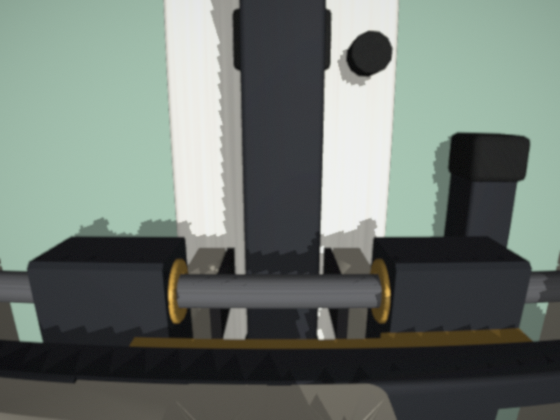

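Both fingers straddle the leg with an even gap either side (leg columns 243 to 322). Now I'll squeeze.

```bash
python3 -m jog '[[[0,0,0,0,0,0,36],[0,0,0,0,0,0,32],[0,0,0,0,0,0,30],[0,0,0,0,0,0,28],[0,0,0,0,0,0,24],[0,0,0,0,0,0,22],[0,0,0,0,0,0,22],[0,0,0,0,0,0,22]]]' 17; python3 -c "from h import *;st()"
```

```text
t: 6.05
tool_pos: [0.4886, 0.0001, 0.0658]
eef_rot: [1.817, -2.562, -0.002]
ft_force: [-5.0, 4.3, 5.0]
opening: 0.0278
t 6.05 rel [-0.0013 -0.0001  0.0658] F xyz jig [-6.14  2.42  5.03] open 0.0278
```

Opening 27.8 mm means the button is flush. I'll relieve the small side load, then start sliding slowly.

```bash
python3 -m jog '[[[0,0.014,-0.01,0,0,0,22],[0,0.013,-0.01,0,0,0,22],[0,0,0,0,0,0,22]]]'; python3 -c "from h import *;st()"
```

```text
t: 6.42
tool_pos: [0.4885, 0.0002, 0.066]
eef_rot: [1.818, -2.562, -0.0]
ft_force: [4.7, -0.6, -13.2]
opening: 0.0279
t 6.425 rel [-0.0013 -0.0001  0.066 ] F xyz jig [  4.59   1.02 -13.19] open 0.0279
```

```bash
python3 -m jog '[[[-0.025,0,0,0,0,0,22],[-0.025,0,0,0,0,0,22],[-0.025,0,0,0,0,0,22]]]'; python3 -c "from h import *;st()"
```

```text
t: 6.8
tool_pos: [0.489, 0.0016, 0.066]
eef_rot: [1.816, -2.56, 0.001]
ft_force: [6.0, -9.3, -10.8]
opening: 0.0277
t 6.8 rel [-0.0014  0.0015  0.066 ] F xyz jig [  8.76  -6.74 -10.85] open 0.0277
```

```bash
python3 -m jog '[[[-0.025,-0.01,0.012,0,0,0,22],[-0.025,0,0,0,0,0,22]]]'; python3 -c "from h import *;st()"
```

```text
t: 7.05
tool_pos: [0.4895, 0.0031, 0.0659]
eef_rot: [1.816, -2.56, 0.001]
ft_force: [2.3, -10.5, -4.4]
opening: 0.0281
t 7.05 rel [-0.0014  0.003   0.0659] F xyz jig [ 5.67 -9.11 -4.37] open 0.0281
```

```bash
python3 -m jog '[[[-0.025,-0.01,0.005,0,0,0,22],[-0.025,0,0,0,0,0,22],[-0.025,0,0,0,0,0,22]]]'; python3 - <<'E'
from h import *
st()
im=viewer.get_image('wrist'); cv2.imwrite('pics/w4.png',im[:,:,::-1])
E
```

```text
t: 7.42
tool_pos: [0.4904, 0.0056, 0.0659]
eef_rot: [1.815, -2.559, 0.001]
ft_force: [-0.7, -6.5, -0.1]
opening: 0.0279
t 7.425 rel [-0.0014  0.0056  0.0659] F xyz jig [ 1.47 -6.38 -0.14] open 0.0279
```

View pics/w4.png

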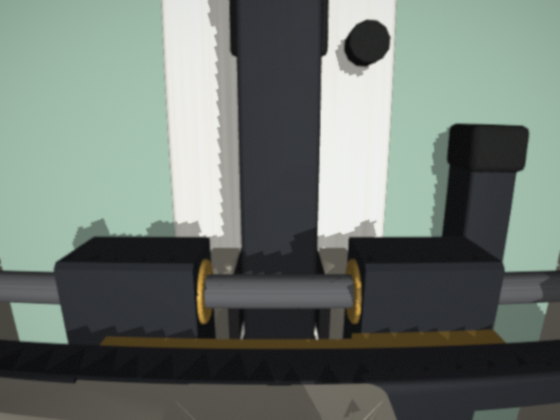

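```bash
python3 -m jog '[[[-0.035,0,0,0,0,0,22],[-0.04,0,0,0,0,0,22],[-0.04,0,0,0,0,0,22],[-0.04,0,0,0,0,0,22],[-0.04,0,0,0,0,0,22]]]'; python3 - <<'E'
from h import *
st()
im=viewer.get_image('top'); cv2.imwrite('pics/t5.png',im[:,:,::-1])
a=cv2.imread('pics/top0.png')[:,:,::-1]
crop(np.vstack([a[185:305],im[185:305]]),175,0,160,240,3,'pics/t5c.png')
E
```

```text
t: 8.1
tool_pos: [0.4931, 0.0134, 0.0659]
eef_rot: [1.816, -2.559, 0.0]
ft_force: [-1.6, -7.5, 0.3]
opening: 0.0277
t 8.1 rel [-0.0014  0.0139  0.0659] F xyz jig [ 0.93 -7.62  0.34] open 0.0277
```

View pics/t5c.png

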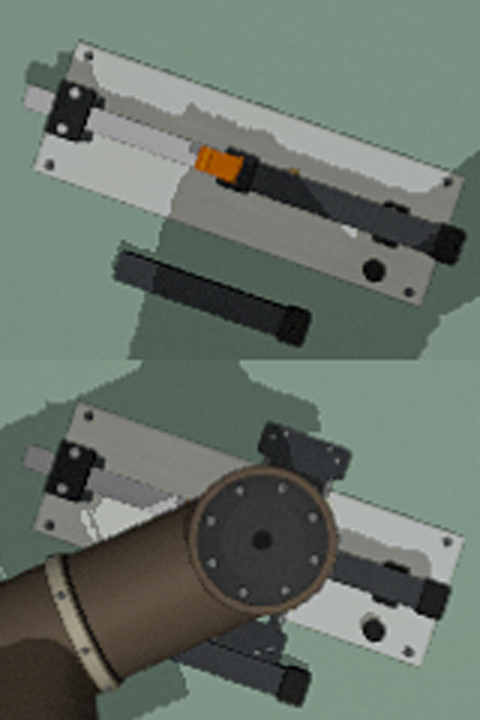

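The leg follows: the foot edge shifted about 15 px in the 3x crop, or about 13 mm. I'll continue to about 34 mm.

```bash
python3 -m jog '[[[-0.045,0,0,0,0,0,22],[-0.045,0,0,0,0,0,22],[-0.045,0,0,0,0,0,22],[-0.045,0,0,0,0,0,22],[-0.045,0,0,0,0,0,22],[-0.045,0,0,0,0,0,22],[-0.045,0,0,0,0,0,22],[-0.045,0,0,0,0,0,22],[-0.045,0,0,0,0,0,22],[-0.045,0,0,0,0,0,22]]]'; python3 -c "from h import *;st()"
```

```text
t: 9.4
tool_pos: [0.4991, 0.0305, 0.0659]
eef_rot: [1.816, -2.56, 0.0]
ft_force: [-1.6, -5.1, 0.8]
opening: 0.0278
t 9.4 rel [-0.0014  0.032   0.0659] F xyz jig [ 0.18 -5.32  0.79] open 0.0278
```

```bash
python3 -m jog '[[[-0.025,0,0,0,0,0,22],[-0.025,0,0,0,0,0,22],[-0.025,0,0,0,0,0,22],[-0.025,0,0,0,0,0,22]]]' 10; python3 -c "from h import *;st()"
```

```text
t: 9.9
tool_pos: [0.5004, 0.0342, 0.0659]
eef_rot: [1.816, -2.56, 0.0]
ft_force: [-2.2, -6.9, 0.6]
opening: 0.028
t 9.9 rel [-0.0014  0.036   0.0659] F xyz jig [ 0.2  -7.27  0.57] open 0.028
```

```bash
python3 -m jog '[[[-0.025,0,0,0,0,0,22],[-0.025,0,0,0,0,0,22],[-0.025,0,0,0,0,0,22],[-0.025,0,0,0,0,0,22]]]'; python3 -c "from h import *;st()"
```

```text
t: 10.4
tool_pos: [0.5017, 0.038, 0.0659]
eef_rot: [1.816, -2.56, 0.0]
ft_force: [-3.0, -7.2, 0.9]
opening: 0.0279
t 10.4 rel [-0.0014  0.0399  0.0659] F xyz jig [-0.42 -7.77  0.88] open 0.0279
```

```bash
python3 -m jog '[[[-0.025,0,0,0,0,0,22],[-0.025,0,0,0,0,0,22],[-0.025,0,0,0,0,0,22],[-0.025,0,0,0,0,0,22]]]'; python3 -c "from h import *;st()"
```

```text
t: 10.9
tool_pos: [0.503, 0.0417, 0.0659]
eef_rot: [1.816, -2.559, 0.0]
ft_force: [-1.4, -7.0, 1.0]
opening: 0.0284
t 10.9 rel [-0.0014  0.0439  0.0659] F xyz jig [ 0.94 -7.05  1.05] open 0.0284
```

```bash
python3 -m jog '[[[-0.025,0,0,0,0,0,22],[-0.025,0,0,0,0,0,22],[-0.025,0,0,0,0,0,22]]]'; python3 - <<'E'
from h import *
st()
im=viewer.get_image('top'); cv2.imwrite('pics/t6.png',im[:,:,::-1])
a=cv2.imread('pics/top0.png')[:,:,::-1]
crop(np.vstack([a[225:305],im[225:305]]),255,0,80,160,4,'pics/t6c.png')
im=viewer.get_image('wrist'); cv2.imwrite('pics/w6.png',im[:,:,::-1])
E
```

```text
t: 11.28
tool_pos: [0.504, 0.0445, 0.0659]
eef_rot: [1.816, -2.56, 0.0]
ft_force: [-1.6, -5.8, 1.5]
opening: 0.0281
t 11.275 rel [-0.0014  0.0469  0.0659] F xyz jig [ 0.36 -6.    1.5 ] open 0.0281
```

View pics/t6c.png

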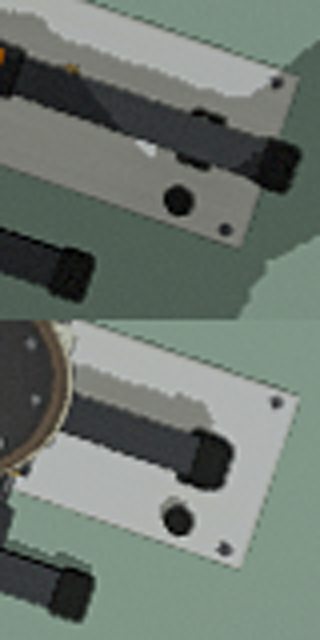

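View pics/w6.png

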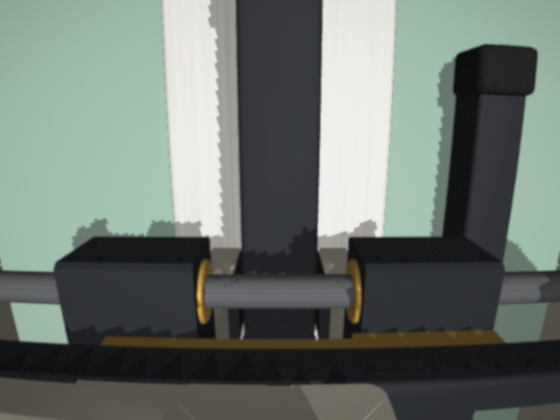

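The foot has moved about 18 px (about 48 mm), so there's no slip. I'll creep on.

```bash
python3 -m jog '[[[-0.025,0,0,0,0,0,22],[-0.025,0,0,0,0,0,22],[-0.025,0,0,0,0,0,22]]]'; python3 -c "from h import *;st()"
```

```text
t: 11.75
tool_pos: [0.505, 0.0474, 0.0659]
eef_rot: [1.816, -2.56, 0.0]
ft_force: [-1.6, -5.9, 0.5]
opening: 0.0279
t 11.75 rel [-0.0014  0.05    0.0659] F xyz jig [ 0.4  -6.07  0.46] open 0.0279
```

```bash
python3 -m jog '[[[-0.025,0,0,0,0,0,22],[-0.025,0,0,0,0,0,22]]]'; python3 -c "from h import *;st()"
```

```text
t: 12.0
tool_pos: [0.5058, 0.0495, 0.0659]
eef_rot: [1.816, -2.56, -0.0]
ft_force: [-2.0, -4.1, 1.8]
opening: 0.0283
t 12.0 rel [-0.0014  0.0522  0.0659] F xyz jig [-0.5  -4.47  1.82] open 0.0283
```

```bash
python3 -m jog '[[[-0.02,0,0,0,0,0,22],[-0.02,0,0,0,0,0,22]]]'; python3 -c "from h import *;st()"
```

```text
t: 12.25
tool_pos: [0.5066, 0.0519, 0.0659]
eef_rot: [1.817, -2.561, -0.001]
ft_force: [-4.6, -0.9, 3.3]
opening: 0.028
t 12.25 rel [-0.0014  0.0547  0.0659] F xyz jig [-4.07 -2.35  3.28] open 0.028
```

```bash
python3 -m jog '[[[0,0,0,0,0,0,22]]]'; python3 - <<'E'
from h import *
st()
im=viewer.get_image('wrist'); cv2.imwrite('pics/w7.png',im[:,:,::-1])
c=cam('wrist'); p=proj(c,[O+.019*X+.085*Z])[0]; print(p); crop(im,200,100,200,150,4,'pics/w7c.png')
im=viewer.get_image('top');a=cv2.imread('pics/top0.png')[:,:,::-1]
crop(np.vstack([a[225:285],im[225:285]]),255,0,80,120,5,'pics/t7c.png')
E
```

```text
t: 12.38
tool_pos: [0.5068, 0.0522, 0.0659]
eef_rot: [1.817, -2.561, -0.001]
ft_force: [-5.9, -0.9, 1.9]
opening: 0.0276
t 12.375 rel [-0.0013  0.0551  0.0659] F xyz jig [-5.24 -2.82  1.91] open 0.0276
[224.92729192 153.07334534]
```

View pics/w7c.png

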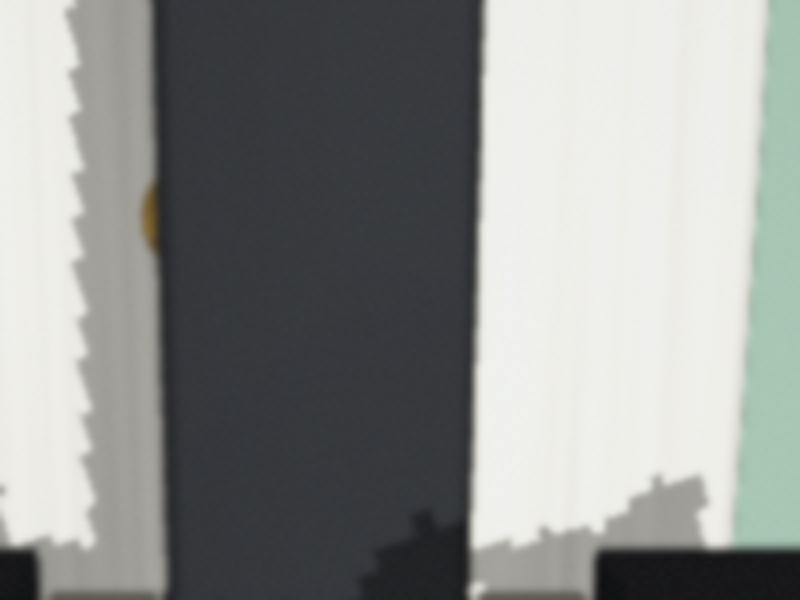

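View pics/t7c.png

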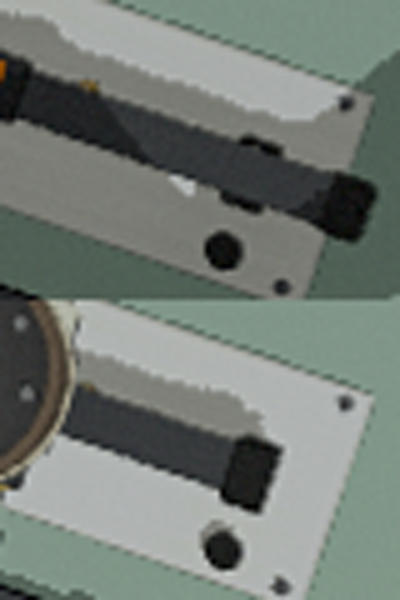

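The button has emerged, visible at wrist (238,154) and in the top view. I'll check quantitatively how far out it is compared with the earlier picture.

```bash
cat >> h.py <<'E'
def brass(fn,c):
    im=cv2.imread(fn); p=proj(c,[O+.016*X+.085*Z])[0].astype(int); x,y=p
    h=cv2.cvtColor(im,cv2.COLOR_BGR2HSV); m=cv2.inRange(h,(12,70,50),(34,255,255))
    m2=np.zeros_like(m); m2[y-18:y+18,x-22:x+25]=m[y-18:y+18,x-22:x+25]
    q=np.argwhere(m2); print('brass n',len(q),'rows',q.min(0)[0],q.max(0)[0],'cols',q.min(0)[1],q.max(0)[1],'cent',q.mean(0))
    o,D=ray(c,[(q.min(0)[1]-.5,q.mean(0)[0])]); D=D[0]; print('tip at z=.085:',rel(o+D*((.085-o[2])/D[2])))
E
python3 - <<'E'
from h import *
z=np.load('w1.npz'); brass('pics/w1.png',(z['K'],z['d'],z['r'],z['t']))
brass('pics/w7.png',cam('wrist'))
c=cam('wrist')
print('leg edges @.1', [rel(q) for q in onz(c,[(239.5,154),(319.5,154)],.1)])
E
```

```text
brass n 70 rows 230 242 cols 322 328 cent [235.78571429 325.52857143]
tip at z=.085: [0.0176 0.0003 0.085 ]
brass n 53 rows 147 162 cols 236 239 cent [154.1509434  237.71698113]
tip at z=.085: [0.015  0.0004 0.085 ]
leg edges @.1 [array([ 0.0119, -0.0011,  0.1   ]), array([-0.0149, -0.0011,  0.1   ])]
```

```bash
python3 -m jog '[[[-0.015,0.01,0,0,0,0,22],[0,0,0,0,0,0,22]]]'; python3 - <<'E'
from h import *
st()
im=viewer.get_image('wrist'); cv2.imwrite('pics/w8.png',im[:,:,::-1]); brass('pics/w8.png',cam('wrist'))
E
```

```text
t: 12.72
tool_pos: [0.507, 0.0529, 0.0659]
eef_rot: [1.818, -2.562, -0.0]
ft_force: [-4.7, -1.6, 1.5]
opening: 0.0279
t 12.725 rel [-0.0014  0.0558  0.0659] F xyz jig [-3.96 -3.03  1.46] open 0.0279
brass n 220 rows 139 165 cols 230 239 cent [152.         235.14090909]
tip at z=.085: [0.0172 0.0003 0.085 ]
```

The button is now fully out: its tip is 18.6 mm from the leg axis, the same as at the start. I'll release and rise.

```bash
python3 -m jog '[[[0.015,0,0,0,0,0,22],[0,0,0,0,0,0,32],[0,0,0,0,0,0,45],[0,0,0,0,0,0,60],[0,0,0,0,0,0,60],[0,0,0,0,0,0,60]]]'; python3 -c "from h import *;st()"
python3 -m jog '[[[0,0,-0.4,0,0,0,60],[0,0,-0.9,0,0,0,60],[0,0,-0.9,0,0,0,60],[0,0,-0.9,0,0,0,60],[0,0,-0.4,0,0,0,60],[0,0,0,0,0,0,60]]]'; python3 - <<'E'
from h import *
st()
for n in ('wrist','top','side'):
    im=viewer.get_image(n); cv2.imwrite(f'pics/{n}9.png',im[:,:,::-1])
brass('pics/wrist9.png',cam('wrist'))
s=cv2.imread('pics/side9.png')[:,:,::-1]; crop(s,255,180,110,110,5,'pics/s9c.png')
E
```

```text
t: 13.52
tool_pos: [0.5073, 0.0524, 0.066]
eef_rot: [-1.818, 2.562, -0.0]
ft_force: [-0.2, -0.7, 1.5]
opening: 0.0592
t 13.525 rel [-0.0009  0.0554  0.066 ] F xyz jig [-0.01 -0.71  1.53] open 0.0592
t: 14.28
tool_pos: [0.5075, 0.0526, 0.2066]
eef_rot: [-1.817, 2.561, -0.0]
ft_force: [-0.4, 0.6, -0.5]
opening: 0.0598
t 14.275 rel [-0.0008  0.0557  0.2066] F xyz jig [-0.63  0.44 -0.51] open 0.0598
brass n 71 rows 128 141 cols 255 261 cent [134.46478873 258.54929577]
tip at z=.085: [ 0.0162 -0.0009  0.085 ]
```

View pics/wrist9.png

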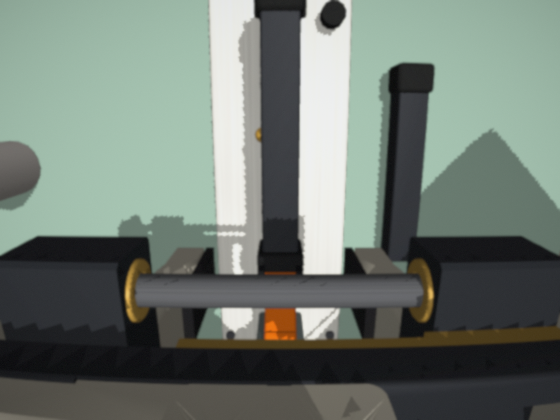

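View pics/s9c.png

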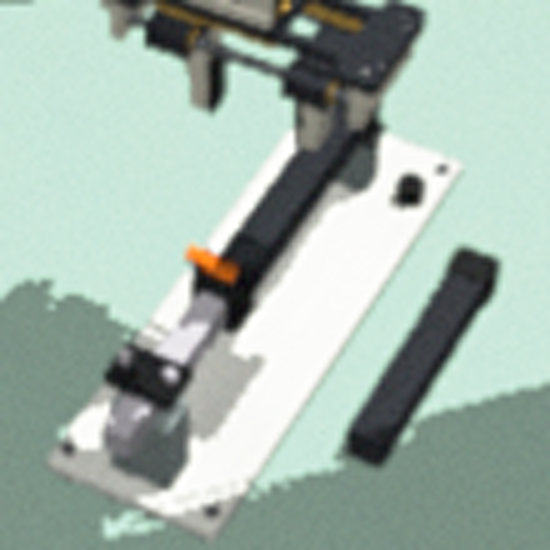

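```bash
python3 - <<'E'
from h import *
f=lambda L,x0,y0:(np.array(L,float)+.5)/5-.5+np.array([x0,y0])
p,e=tri(cam('top'),f([(334,262)],175,185)[0],cam('side'),f([(235,205)],255,180)[0]); r=rel(p); print('tip0',r,e, np.arctan2(r[2]-.111,r[1]-.05))
# top-left edge in the new side image intersect plane x=0
c=cam('side'); 
for px in [(192,255),(205,262)]:
    o,D=ray(c,f([px],255,180)); D=D[0]
    for xx in (0.011,0,-.011): s=(xx-(o-O)@X)/(D@X); q=rel(o+s*D); print(px,q,np.arctan2(q[2]-.111,q[1]-.1055))
go(O-.001*X+.128*Y+[0,0,.2066],Ra)
E
```

```text
tip0 [0.0009 0.0804 0.15  ] 0.0033930554515702502 0.9086889511802991
(192, 255) [0.011  0.1248 0.1384] 0.9571371026687215
(192, 255) [0.     0.1448 0.1632] 0.925458672775349
(192, 255) [-0.011   0.1647  0.188 ] 0.9153517991042663
(205, 262) [0.011  0.1069 0.1145] 1.1902899496825325
(205, 262) [0.     0.1272 0.1397] 0.9234041870549673
(205, 262) [-0.011   0.1476  0.1649] 0.9077013526675787
shift units [-1.829 -0.017 -0.054] turn units [ 0.017 -0.013  0.001]
```

Lever angle is about 0.9 rad, with its tip near jig y 0.13 and z 0.155. I'll shut the fingers and go above the tip.

```bash
python3 -m jog '[[[-0.5,0,0,0,0,0,30],[-0.7,0,0,0,0,0,10],[-0.65,0,0,0,0,0,0],[0,0,0.4,0,0,0,0],[0,0,0.4,0,0,0,0],[0,0,0.2,0,0,0,0],[0,0,0,0,0,0,0]]]' 10; python3 - <<'E'
from h import *
st()
im=viewer.get_image('side'); crop(im,255,160,110,110,5,'pics/s10c.png')
im=viewer.get_image('wrist'); cv2.imwrite('pics/w10.png',im[:,:,::-1])
E
```

```text
t: 15.3
tool_pos: [0.5311, 0.1216, 0.1652]
eef_rot: [1.816, -2.561, -0.0]
ft_force: [0.6, -0.6, -0.3]
opening: 0.001
t 15.3 rel [-0.0013  0.1286  0.1652] F xyz jig [ 0.75 -0.34 -0.27] open 0.001
```

View pics/s10c.png

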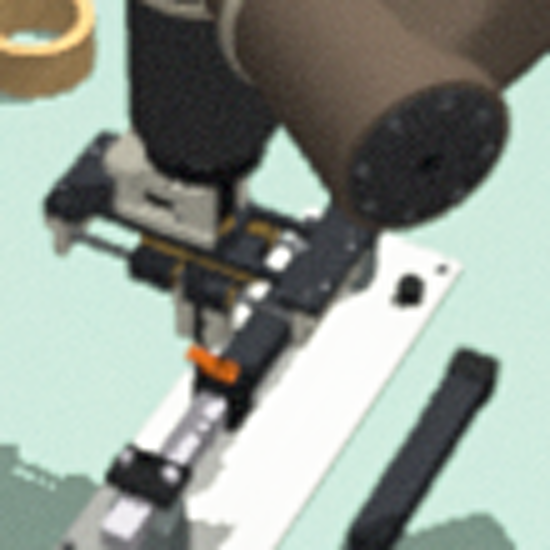

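View pics/w10.png

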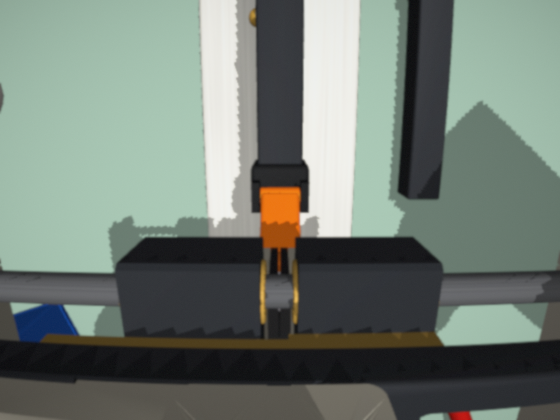

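```bash
python3 - <<'E'
from h import *
s=env.read_state()['tool_pos']; c=cam('side')
f=lambda p:((p-[255,160])+.5)*5-.5
for n,P in [('tcp',s),('tcp+9y',s+.0095*Y),('tcp-9y',s-.0095*Y),('levtip .9',O+(.1055+.031-.006)*Y-.001*X+[0,0,.155]),('hinge',O+.1055*Y+[0,0,.111]),('hingetop90',O+.1055*Y+[0,0,.119]) ]: print(n,f(proj(c,[P])[0]), proj(cam('wrist'),[P])[0])
E
```

```text
tcp [204.62422047 336.46196441] [278.92477883 268.52087771]
tcp+9y [197.58019922 345.95760243] [278.94313689 287.08224789]
tcp-9y [211.62098963 327.02885829] [278.90574328 249.33464237]
levtip .9 [203.97141778 349.85739816] [279.42984097 261.84896134]
hinge [220.56626765 369.94509206] [277.60697378 194.09996094]
hingetop90 [220.62058552 361.82592343] [277.5613884  196.97892513]
```

```bash
python3 -m jog '[[[-0.04,0,0.1,0,0,0,0],[-0.04,0,0.1,0,0,0,0],[-0.04,0,0.1,0,0,0,0]]]'; python3 -c "from h import *;st()"
```

```text
t: 15.78
tool_pos: [0.5335, 0.127, 0.1541]
eef_rot: [-1.818, 2.561, -0.0]
ft_force: [-0.2, 2.8, 8.3]
opening: 0.0004
t 15.775 rel [-0.0008  0.1344  0.1541] F xyz jig [-1.12  2.6   8.32] open 0.0004
```

```bash
python3 -m jog '[[[-0.04,0,0.1,0,0,0,0],[-0.04,0,0.1,0,0,0,0]]]'; python3 -c "from h import *;st()"
```

```text
t: 16.02
tool_pos: [0.5367, 0.1322, 0.1479]
eef_rot: [-1.816, 2.555, -0.0]
ft_force: [-0.9, 6.3, 8.7]
opening: 0.0004
t 16.025 rel [0.0005 0.1405 0.1479] F xyz jig [-2.97  5.67  8.7 ] open 0.0004
```

```bash
python3 - <<'E'
from h import *
im=viewer.get_image('wrist'); crop(im,180,0,200,320,2,'pics/w11.png')
im=viewer.get_image('side'); crop(im,255,160,110,110,5,'pics/s11c.png'); st()
E
```

```text
t 16.125 rel [0.0005 0.1404 0.1476] F xyz jig [-0.12  5.27  6.2 ] open 0.0003
```

View pics/w11.png

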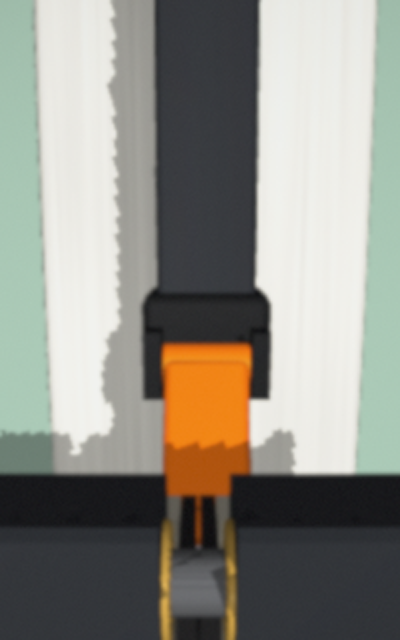

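View pics/s11c.png

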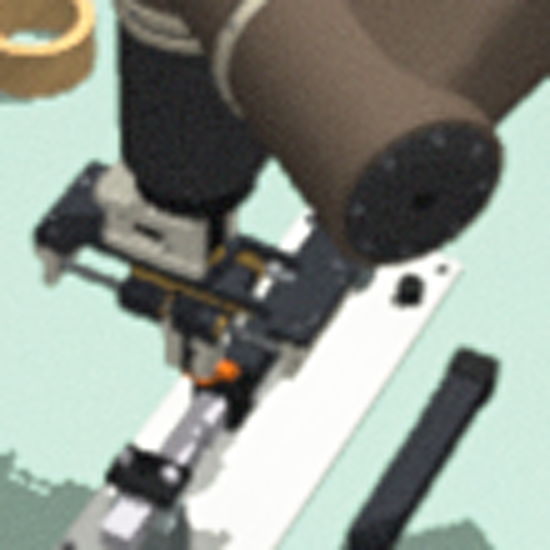

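The finger has slipped to the +y side of the lever's tip: it sits in front of the end at wrist row 247. I'll back off and come down further in.

```bash
python3 -m jog '[[[-0.08,0,0,0,0,0,0],[0,0,-0.35,0,0,0,0],[0,0,-0.35,0,0,0,0],[0.3,0.02,0,0,0,0,0],[0.3,0,0,0,0,0,0],[0,0,0,0,0,0,0]]]'; python3 - <<'E'
from h import *
st()
im=viewer.get_image('side'); crop(im,255,160,110,110,5,'pics/s12c.png')
im=viewer.get_image('wrist'); crop(im,180,0,200,320,2,'pics/w12.png')
E
```

```text
t: 16.88
tool_pos: [0.5258, 0.1091, 0.1737]
eef_rot: [1.816, -2.563, -0.0]
ft_force: [-0.4, 0.2, -0.5]
opening: 0.0004
t 16.875 rel [-0.0022  0.115   0.1737] F xyz jig [-0.47  0.08 -0.47] open 0.0004
```

View pics/s12c.png

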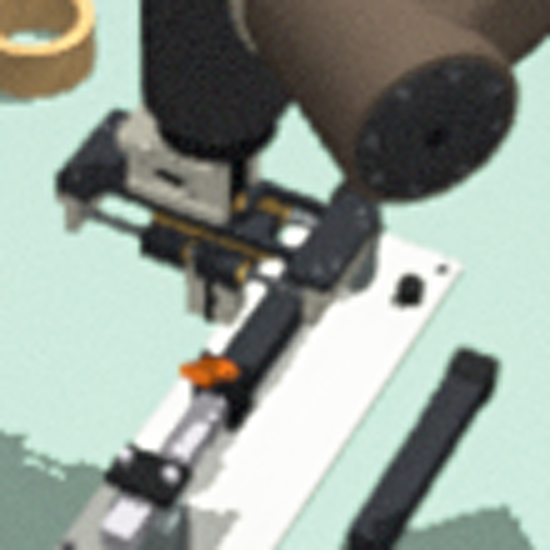

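View pics/w12.png

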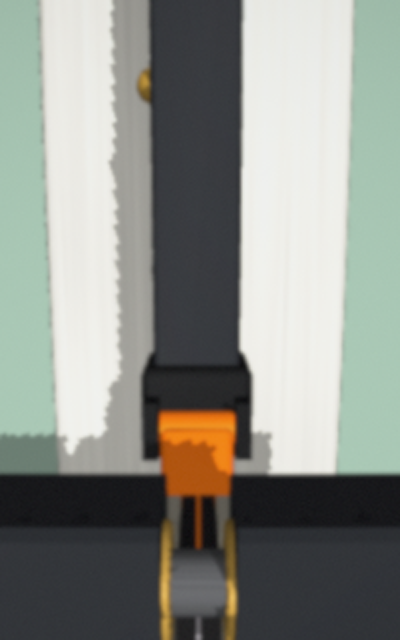

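The lever is already partly lowered. I'll go to y≈0.133 and press down from above its end.

```bash
python3 -m jog '[[[-0.22,-0.03,0,0,0,0,0],[-0.22,0,0,0,0,0,0],[0,0,0.3,0,0,0,0],[0,0,0.2,0,0,0,0],[0,0,0.1,0,0,0,0]]]'; python3 -c "from h import *;st()"
```

```text
t: 17.6
tool_pos: [0.533, 0.1263, 0.1488]
eef_rot: [1.817, -2.561, -0.0]
ft_force: [0.1, -0.4, 0.2]
opening: 0.0007
t 17.6 rel [-0.0011  0.1336  0.1488] F xyz jig [ 0.25 -0.32  0.22] open 0.0007
```

```bash
python3 -m jog '[[[-0.02,0,0.1,0,0,0,0],[-0.02,0,0.1,0,0,0,0]]]'; python3 -c "from h import *;st()"
```

```text
t: 17.85
tool_pos: [0.5349, 0.1288, 0.1425]
eef_rot: [-1.817, 2.56, -0.0]
ft_force: [-0.2, 0.6, 3.2]
opening: 0.0008
t 17.85 rel [-1.000e-04  1.366e-01  1.425e-01] F xyz jig [-0.36  0.54  3.24] open 0.0008
```

Contact, at 3 N upward on the tool. I'll continue pressing.

```bash
python3 -m jog '[[[-0.02,0.01,0.1,0,0,0,0],[-0.02,0.01,0.1,0,0,0,0],[-0.02,0,0.1,0,0,0,0]]]'; python3 -c "from h import *;st()"
```

```text
t: 18.23
tool_pos: [0.5342, 0.1307, 0.1298]
eef_rot: [-1.818, 2.562, -0.0]
ft_force: [-0.9, -0.1, 2.6]
opening: 0.0007
t 18.225 rel [-0.0014  0.1382  0.1298] F xyz jig [-0.8  -0.34  2.55] open 0.0007
```

```bash
python3 -m jog '[[[0,0.01,0.08,0,0,0,0],[0,0,0.06,0,0,0,0]]]'; python3 -c "from h import *;st()"
```

```text
t: 18.48
tool_pos: [0.5333, 0.1305, 0.1239]
eef_rot: [1.817, -2.561, -0.0]
ft_force: [-0.7, -0.1, 0.1]
opening: 0.0004
t 18.475 rel [-0.0022  0.1377  0.1239] F xyz jig [-0.65 -0.33  0.07] open 0.0004
```

```bash
python3 -m jog '[[[0,-0.02,0.05,0,0,0,0],[0,0,0.05,0,0,0,0]]]'; python3 -c "from h import *;st()"
```

```text
t: 18.73
tool_pos: [0.5343, 0.1305, 0.1202]
eef_rot: [1.818, -2.562, -0.0]
ft_force: [-0.6, 1.6, 1.8]
opening: 0.0004
t 18.725 rel [-0.0012  0.138   0.1202] F xyz jig [-1.09  1.31  1.79] open 0.0004
```

```bash
python3 -m jog '[[[0,0,0.025,0,0,0,0],[0,0,0.02,0,0,0,0],[0,0,0,0,0,0,0]]]'; python3 - <<'E'
from h import *
st()
im=viewer.get_image('side'); crop(im,255,160,110,110,5,'pics/s13c.png')
im=viewer.get_image('wrist'); crop(im,180,0,200,320,2,'pics/w13.png')
E
```

```text
t: 19.1
tool_pos: [0.5345, 0.1305, 0.1185]
eef_rot: [-1.818, 2.562, -0.0]
ft_force: [0.4, -0.0, 1.1]
opening: 0.0004
t 19.1 rel [-0.001   0.1381  0.1185] F xyz jig [0.38 0.13 1.1 ] open 0.0004
```

View pics/s13c.png

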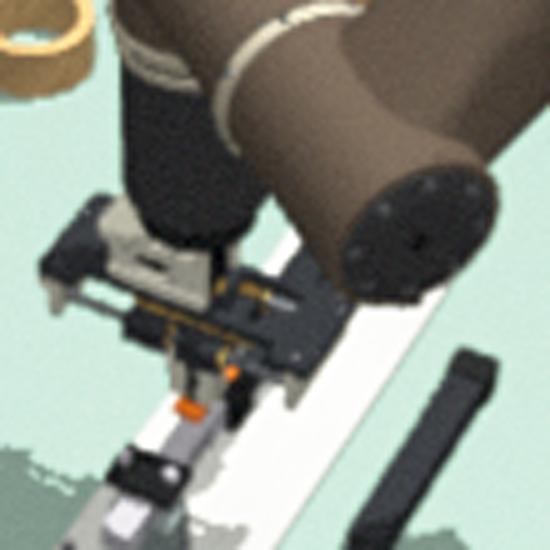

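View pics/w13.png

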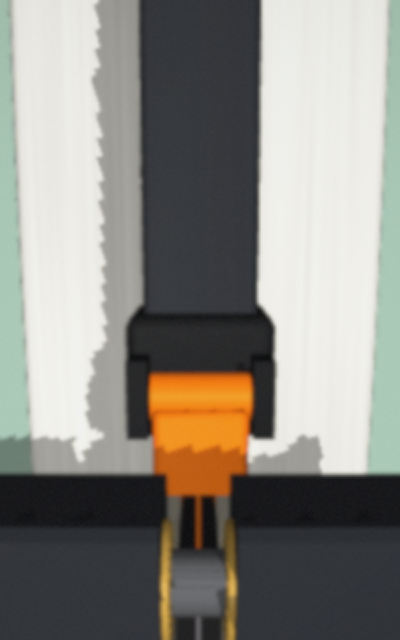

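The finger is on top of the lever, whose tip shows beyond it. I'll press until the end stop builds force.

```bash
python3 -m jog '[[[-0.1,0,0.02,0,0,0,0],[0,0,0.02,0,0,0,0],[0,0,0,0,0,0,0]]]'; python3 -c "from h import *;st()"
```

```text
t: 19.58
tool_pos: [0.5357, 0.1338, 0.1179]
eef_rot: [1.818, -2.561, 0.001]
ft_force: [-3.6, -2.3, 11.4]
opening: 0.0002
t 19.575 rel [-0.001   0.1416  0.1179] F xyz jig [-2.65 -3.41 11.45] open 0.0002
```

An 11 N end stop is felt at z 0.118, so the lever is flat. I'll lift away and inspect.

```bash
python3 -m jog '[[[0,0,-0.3,0,0,0,0],[0,0,-0.8,0,0,0,0],[0,0,-0.9,0,0,0,0],[0.9,0,-0.4,0,0,0,0],[0.9,0,0,0,0,0,0],[0.9,0.4,0,0,0,0,0],[0.9,0.9,0,0,0,0,0],[0.4,0.9,0,0,0,0,0],[0,0.9,0,0,0,0,0],[0,0,0,0,0,0,0]]]'; python3 - <<'E'
from h import *
st()
im=viewer.get_image('wrist'); cv2.imwrite('pics/wf.png',im[:,:,::-1])
im=viewer.get_image('side'); crop(im,255,180,110,110,5,'pics/sf.png'); cv2.imwrite('pics/sfull.png',im[:,:,::-1])
im=viewer.get_image('top'); crop(im,175,185,160,120,5,'pics/tf.png')
E
```

```text
t: 20.82
tool_pos: [0.3645, 0.0244, 0.2137]
eef_rot: [-1.819, 2.559, 0.001]
ft_force: [0.2, -0.6, 0.9]
opening: 0.0009
t 20.825 rel [-0.1264 -0.0182  0.2137] F xyz jig [ 0.44 -0.49  0.87] open 0.0009
```

View pics/sf.png

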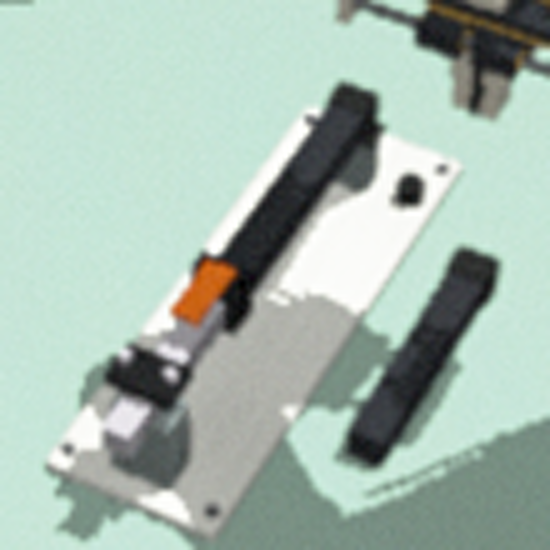

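View pics/tf.png

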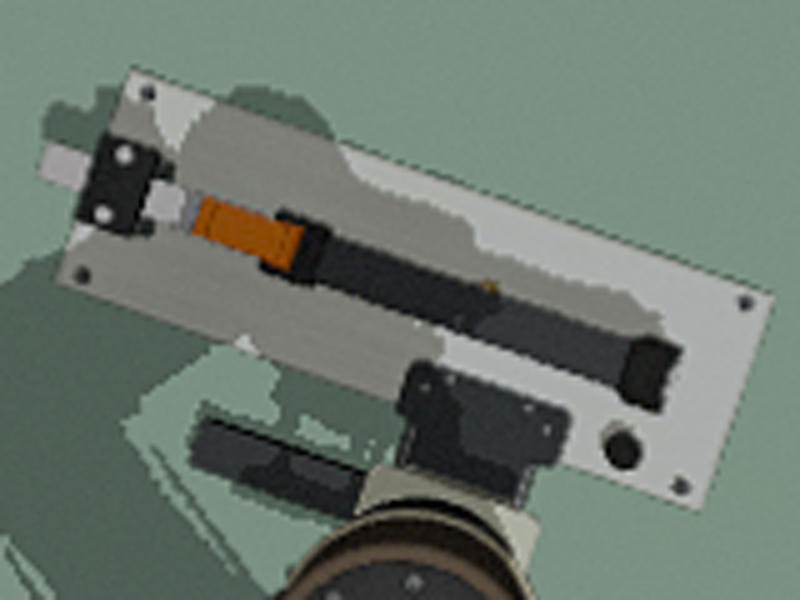

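View pics/wf.png

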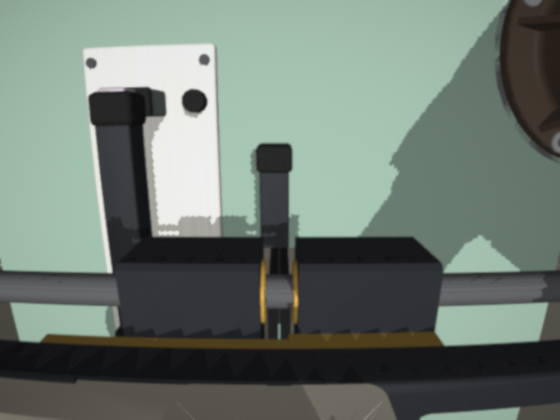

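```bash
python3 - <<'E'
from h import *
f=lambda L,x0,y0:(np.array(L,float)+.5)/5-.5+np.array([x0,y0])
ct,cs=cam('top'),cam('side')
for a,b in [((203,197),(174,312)),((192,236),(193,325)),((306,226),(208,260)),((298,271),(236,268))]:
    p,e=tri(ct,f([a],175,185)[0],cs,f([b],255,180)[0]); print(rel(p),round(e,4))
E
```

```text
[0.0075 0.1583 0.1174] 0.0023
[-0.0108  0.1587  0.1146] 0.0047
[0.0118 0.1023 0.1116] 0.001
[-0.0101  0.0992  0.112 ] 0.0033
```

```bash
python3 -c "
from h import *
st(); print(env.sign_off())"
```

```text
t 20.975 rel [-0.1245 -0.0174  0.2135] F xyz jig [-0.51  0.49  0.54] open 0.0007
the job is handed in; nothing more can be done
None
```

The leg is one hole shorter, the clamp lever is folded flat, and the job was handed in at t ≈ 21 s with the arm clear of everything.

**Button and slide:** I squeezed the leg over the button at 17 N (opening 27.8 mm, so flush). I then slid it at 15 mm/s or less, slowing to about 8 mm/s. The button sprang out of the second hole at about 55.5 mm of slide. Force on the tool along the leg peaked at about 9 N in the readings taken.

**Lever:** On the first press the finger slipped off the lever's tip, with about 10 N of reaction. I backed off and pressed again from further in. It met its end stop at 11 N, with the fingertip at 118 mm.

**Last checks:**
- **Button:** In the wrist view just after it sprang out, the tip stood 18.6 mm from the leg axis, as at the start. In the last top view it was still out.
- **Lever:** It looks flat in the side and top views. Two-view triangulation put its tip at 115–117 mm against the 119 mm given, with ray misses up to 5 mm, so I relied on the end stop.
- **Bench:** The spare foot sat where it started in the last top view, and the spare leg looked unmoved. I did not re-measure the other bystanders.
- **Not tested:** I did not push the leg against the button to feel it lock both ways, to avoid loading it. The second hole measured 56–58 mm back in the first wrist picture, which agrees with the 55.5 mm found.

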